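# Stand the hallway mirror up on its folding leg

### The arm

A 6-joint arm with a two-finger parallel gripper is mounted at the origin on the work surface. World frame = base frame: x ahead of the robot, y to its left, z up, the work surface at z = 0. Lengths are in m, angles in degrees, forces in N, time in s.
With the tool pointing down it reaches from about 0.35 to 0.875 m from the base axis. Payload 4.2 kg.
Tool frame: the origin (TCP) lies at the very end of the fingers, on their centre line; the grasp point (between the pads) lies 19 mm behind it (r.tcp_to_grasp is the distance from the TCP to the grasp point, in m); z points along the fingers, y is the line along which they close (so a half turn about z gives the same grasp; the last joint's range is limited). The gripper opens to 85 mm and grips with 20 to 120 N. Pads are 22 mm wide; open, the fingers measure 114 mm over their backs; the gripper's body (76 mm by 85 mm) begins 54 mm behind the grasp point. The pads swing forward as they close: fully open they stand 13 mm farther back than shut.
Start: joints at [-52.334, 22.042, 0.453, 0, -68.411, -14.817], TCP at [0.243, -0.576, 0.231] pointing down, gripper open.
Joint ranges: [-179.83, 179.83], [-69.29, 118.12], [-61.27, 80.66], [-181.25, 117.63], [-171.15, -9.14], [-177.46, 177.46]. Speed limits (degrees/s): [159.86, 159.86, 180, 180, 180, 180].

### API

Orientations are given as a 3x3 rotation matrix whose columns are the frame's x, y, z axes.
In Python, from station import r gives the robot as it stands.
- The arm moves only by the shell command python3 -m creep 'ROWS' [FORCE]. ROWS is text: rows parted by semicolons, each of 7 numbers parted by spaces: the closure in counts, from 0 (fully open) to 255 (shut), then the shift along the tool's x, y, z in mm, then the turn, a rotation vector about the tool's x, y, z in rad. In form: claw x y z wx wy wz; .... A call has 1 to 8 rows; each row is the pose to reach, as a shift and turn from the pose commanded when the call began, along the tool's axes at that moment; what a row does not reach only later rows make up. A row lasts 1/10 s, in which the tool goes at most 50 mm and 8.59 degrees, less where a joint would pass 70% of its speed; a pose out of reach is approached as far as the arm can. A call with a gripper value outside its range is refused whole. The fingers move at their own pace and stop on an object; FORCE is the grip in N (left out, the last holds). Time passes only in rows, so rows that repeat a pose let the fingers close. It gives the time, the measured TCP pose, the force, the opening and the grip force at its end, in the units of the state.
- r.state(): the state, without advancing time (a new reading comes with each control period).
- r.grab_frame(name): name is "side" or "top"; returns (picture, depth): 384x512x3 uint8, red, green, blue; 384x512 float32, m along the optical axis (not along the pixel's ray), 0 where there is no reading.
- r.camera_model(name): a dict with "intrinsics" (3x3 intrinsics, pixels), "dist" ([k1, k2, p1, p2, k3] as OpenCV has them; the pictures are not rectified), "xyz" and "orientation" of the camera in the world. Camera axes: x right, y down, z forward; pixel columns grow to the right and rows downward; lengths in m; the calibration is good to about 2 mm. A picture is of the moment at which its call begins. camera_model takes no time and is no camera call.
- r.sign_off(): hands the job in; it is judged then, once.
The state is a dict: "t": time; "joint_positions": joint angles; "qvel": joint speeds; "effort": joint torques, N m; "tcp_pos": TCP position; "eef_rot": TCP orientation; "contact_force": force on the tool from outside, world axes, zero at the start; "torque": the same for the moment, N m; "finger_gap": finger opening in m; "finger_force": force on a finger pad.
Only numpy, scipy, OpenCV 4.12 (cv2) and the standard library are available. Lean on these libraries where they do the work, as an engineer would, in place of code of your own. Each camera call takes 0.05 s, during which the arm holds its last target. There are 200 camera calls.

### The job

The small birch mirror leans with its glass against the sloped birch rest, its hinged leg folded against its back. While it still leans there, swing the leg out all the way to its stop; then stand the mirror up on the grey cabinet top, on its lower edge and that leg, leaning back a little as such mirrors do. Set it down without dropping it, and leave the shoe tree, the shoehorn and the picture frame where they lie.

Things in the scene. Friction and masses are not known exactly. Their poses are not given: they have to be found in the camera images.
- mirror: Birch mirror, 0.38 kg: panel 100 mm wide (y), 120 high (z), 14 thick (x), a block handle on top, a leg on its walnut back. Origin: middle of the lower edge, glass side; z up its height, x out of the glass, back at x = -14 mm. Starts leaning 30 degrees to the glass side, lower edge on the cabinet top; on its open leg it leans 20 degrees to its back, the leg's end 60 mm behind the lower edge.
- mirror_handle (a point): Middle of the mirror's handle: a birch block 34 mm wide (y), 20 mm thick (x), standing 40 mm above the panel's top edge, clear of the rest. In the mirror's axes, which are also this point's, the point is at x = -10, y = 0, z = 140 mm.
- leg_tab (a point): Middle of the pull tab near the leg's free end: a birch block 14 mm wide (y), 12 mm along the leg (z), standing 24 mm out from it (to -x). Axes are the leg's: folded, they match the mirror's. The leg, a birch bar 100 x 26 x 7 mm, is hinged near the mirror's top and hangs down its back; the tab's middle is 86 mm along it from the hinge line and 15.5 mm out.
- leg (a joint): Angle of the leg, rad: 0 folded against the back, 0.6 at its stop, fully open. The hinge line runs across the mirror (along y) through x = -18.5, z = 105 mm in the mirror's axes; opening swings the tab away from the back. The hinge is slightly stiff (about 0.02 N m) and stays where it is left.
- rest: Fixed birch rest: a board 90 mm wide, 95 mm long, sloping up 60 degrees from the level, 85 mm high, 75 mm deep. Origin on the cabinet top at the middle of the slope's foot, where the mirror's lower edge sits; x points level into the rest, so the free top for standing the mirror is on its -x side.
- shoe_tree: Bystander: beech shoe tree, 230 mm long, 66 mm wide, 50 mm high, lying on the cabinet top. Origin under its middle.
- shoehorn: Bystander: flat bone-white plastic shoehorn, 170 mm long, 46 mm wide, about 10 mm high, lying on the cabinet top. Origin under its middle.
- picture: Bystander: birch picture frame without leg or handle, 120 x 100 x 14 mm, lying flat, picture up. Origin under its middle.
Mind the look-alikes: they are no part of the job. Leave any blue, turquoise or yellow look-alike of the mirror alone.

How it is judged (in metres and radians):
On the way:
1. the leg is swung out to its stop while the mirror still leans on the rest (value of joint leg above 0.45 rad and angle between mirror's own x axis and vertical above 1.83 rad), for 0.2 s.
At the end, for the whole second after the job is handed in: The mirror stands released and at rest on the cabinet top, handle up: lower edge down (origin under 15 mm high), leg open (over 0.45 rad) with its tab under 30 mm high, leaning back 10 to 30 degrees and level across its width within 10 degrees (value of joint leg above 0.45 rad and angle between mirror's own x axis and vertical between 1.05 and 1.4 rad and angle between mirror's own y axis and vertical between 1.4 and 1.74 rad and height (world z) of mirror between -0.01 and 0.015 m and height (world z) of leg_tab below 0.03 m and height (world z) of mirror_handle above 0.1 m and linear speed of mirror below 0.02 m/s and angular speed of mirror below 0.1 rad/s); the robot touches nothing.
It fails at once if the shoe tree, shoehorn or picture frame is moved over 25 mm (distance of any of shoe_tree, shoehorn, picture from where it was at the start of the episode above 0.025 m).
It fails at once if the mirror is dropped or thrown (over 0.8 m/s) (linear speed of mirror above 0.8 m/s).
It also fails if it takes over 48 s, if anything falls off the work surface, if the arm or the gripper's body presses on something with over 40 N, if the wrist force passes 120 N, or if a joint passes its speed limit or range.

## Working session

There is one attempt and no reset: what is moved stays moved. The work goes in short steps, Python scripts to look and compute and a shell command to move; the robot and the scene stay as the last step left them, time stands still between calls to the robot, and variables do not carry over. Pictures are saved under pics/ and viewed, at most 10 in all, crops included, and the job is handed in when it is done.

```bash
ls; mkdir -p pics; cat > h.py <<'E'
import numpy as np, cv2
from station import r
def cam(n):
    m=r.camera_model(n); return np.array(m["intrinsics"],float),np.array(m["dist"],float),np.array(m["xyz"],float),np.array(m["orientation"],float)
def pt(n,D,u,v,w=1):
    K,d,t,R=cam(n); a=D[v-w:v+w+1,u-w:u+w+1]; z=np.median(a[a>0])
    q=cv2.undistortPoints(np.array([[[u,v]]],float),K,d)[0,0]
    return R@(np.array([q[0],q[1],1])*z)+t
def cloud(n,D):
    K,d,t,R=cam(n); h,w=D.shape
    g=np.stack(np.meshgrid(np.arange(w),np.arange(h)),-1).reshape(-1,1,2).astype(float)
    q=cv2.undistortPoints(g,K,d)[:,0]; P=np.c_[q,np.ones(len(q))]*D.reshape(-1,1)
    return (P@R.T+t).reshape(h,w,3)
def snap(n,f=None):
    I,D=r.grab_frame(n)
    if f: cv2.imwrite(f,I[:,:,::-1])
    return I,D
E
python3 - <<'E'
from h import *
for n in("side","top"):
    I,D=snap(n); np.savez(f"{n}0.npz",I=I,D=D); print(n,cam(n))
    if n=="side":a=I
cv2.imwrite("pics/a.png",np.vstack([a,I])[:,:,::-1])
cv2.imwrite("pics/side0.png",a[:,:,::-1]);cv2.imwrite("pics/top0.png",I[:,:,::-1])
E
```

```text
pics
side (array([[467.35869495,   0.        , 256.69701049],
       [  0.        , 467.35869495, 197.56433461],
       [  0.        ,   0.        ,   1.        ]]), array([-0.09855459,  0.        ,  0.        ,  0.        ,  0.        ]), array([ 0.12983934, -0.96509886,  0.96762109]), array([[ 0.92625791, -0.24935136,  0.28261315],
       [-0.3768006 , -0.59631009,  0.70882691],
       [-0.00822188, -0.76304533, -0.64629268]]))
top (array([[457.24103292,   0.        , 257.4975461 ],
       [  0.        , 457.24103292, 194.45602739],
       [  0.        ,   0.        ,   1.        ]]), array([0.0527202, 0.       , 0.       , 0.       , 0.       ]), array([0.35222502, 0.01820011, 1.56840088]), array([[-0.01556849, -0.99322098,  0.11519421],
       [-0.99985955,  0.01474957, -0.00795797],
       [ 0.00620495, -0.11530193, -0.99331111]]))
```

View pics/side0.png

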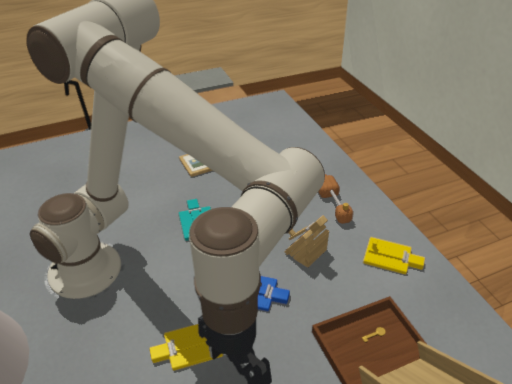

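View pics/top0.png

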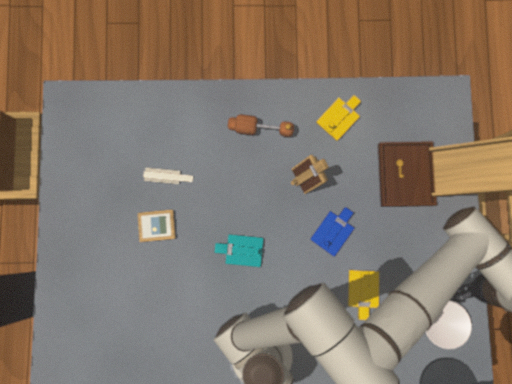

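Candidates for the mirror in the top view: a birch/walnut one at the rest (310,174), yellow ones at (339,118) and (364,292), blue (332,232), turquoise (244,250), and the flat picture frame (156,226). I choose the birch one at (310,174). Next I take a close crop of it.

```bash
python3 - <<'E'
from h import *
a=np.load("top0.npz");b=np.load("side0.npz")
A=cv2.resize(a["I"][140:205,275:345],None,fx=7,fy=7,interpolation=cv2.INTER_CUBIC)
B=cv2.resize(b["I"][205:280,270:345],None,fx=6,fy=6,interpolation=cv2.INTER_CUBIC)
o=np.zeros((460,950,3),np.uint8);o[:455,:490]=A;o[:450,495:945]=B
cv2.imwrite("pics/crop.png",cv2.resize(o,(790,383))[:,:,::-1])
C=cloud("top",a["D"]);print("top z map, cols 288..332 step2")
for v in range(150,200,3): print(v,*(f"{1000*C[v,u,2]:.0f}" for u in range(286,334,3)))
for p in((286,150),(331,150),(286,198),(331,198)): print(p,C[p[1],p[0]].round(3))
E
```

```text
top z map, cols 288..332 step2
150 3 4 -2 -2 -3 -1 1 -2 2 -0 7 -1 -3 -7 2 1
153 0 -2 1 5 2 -2 0 1 -1 -1 1 2 -0 -2 6 -1
156 0 -4 1 -0 -2 -6 0 3 107 99 2 -4 3 3 6 -0
159 -0 -8 -3 1 -0 -3 82 89 110 105 78 2 143 1 5 1
162 1 -0 2 -3 -2 61 81 91 105 109 100 144 147 139 1 -2
165 -2 6 -4 -2 45 61 77 85 102 116 124 132 144 142 -1 -2
168 -6 2 13 32 41 45 68 84 105 103 115 129 140 151 1 1
171 -0 3 5 29 36 52 58 86 95 102 114 127 123 -9 3 2
174 2 -1 -7 16 29 61 74 82 93 1568 102 112 105 73 10 0
177 -4 0 -1 7 50 54 66 80 76 78 90 103 110 72 3 -3
180 -2 -1 -3 42 42 47 62 57 61 80 86 99 116 104 0 2
183 4 1 48 49 39 24 31 45 59 70 75 92 107 7 2 -3
186 7 -2 5 3 2 16 31 39 48 63 76 0 1 3 -2 0
189 -2 3 1 1 2 -8 20 31 42 4 4 -2 2 4 4 -3
192 6 -1 4 -2 0 2 15 21 0 -4 -3 -0 0 3 3 7
195 2 1 -1 7 3 -2 2 2 2 -1 3 5 -0 5 -1 0
198 0 1 -2 0 -0 -3 -4 4 1 -1 2 -2 1 -2 -2 -1
(286, 150) [ 0.688 -0.096  0.003]
(331, 150) [ 0.686 -0.253  0.001]
(286, 198) [ 0.52  -0.092  0.   ]
(331, 198) [ 0.518 -0.248 -0.001]
```

View pics/crop.png

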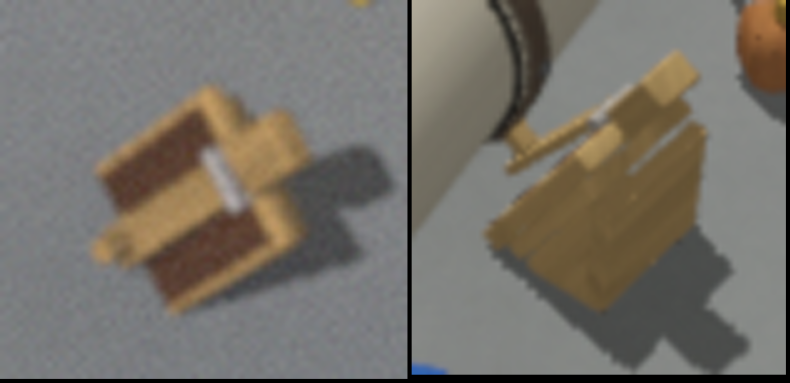

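The crop shows the mirror's walnut back facing up and toward the robot, with the leg along its middle. The tab is at the lower left (about (105,245) in the crop) and the handle at the upper right (about (290,135)). The rest is underneath, so this is the right object. Next I fit its pose to the depth data.

```bash
cat >> h.py <<'E'
from scipy.optimize import least_squares
from scipy.spatial.transform import Rotation as Ro
def mpose(x,y,yaw,lean):   # lean>0 to the glass side (deg); returns R,origin
    c,s=np.cos(np.radians(yaw)),np.sin(np.radians(yaw)); h=np.array([c,s,0]); z=np.array([0,0,1.])
    l=np.radians(lean); xm=h*np.cos(l)-z*np.sin(l); zm=h*np.sin(l)+z*np.cos(l)
    return np.c_[xm,np.cross(zm,xm),zm],np.array([x,y,0.])
def sdf(P,lo,hi):
    c=(np.array(lo)+hi)/2;q=np.abs(P-c)-(np.array(hi)-lo)/2
    return np.linalg.norm(np.maximum(q,0),axis=1)+np.minimum(q.max(1),0)
BOX=[([-.014,-.05,0],[0,.05,.12]),([-.020,-.017,.12],[0,.017,.16])]
LEG=[([-.0035,-.013,-.1],[.0035,.013,0]),([-.0275,-.007,-.092],[-.0035,.007,-.080])]
def dist(Pw,R,o,leg):
    P=(Pw-o)@R; h=np.array([-.0185,0,.105]); L=Ro.from_rotvec([0,leg,0]).as_matrix()
    Q=(P-h)@L
    return np.min([sdf(P,*b) for b in BOX]+[sdf(Q,*b) for b in LEG],axis=0)
def rel(pt_,Rt):
    s=r.state(); R=np.array(s["eef_rot"]); p=np.array(s["tcp_pos"])
    print("REL mm",(1000*R.T@(pt_-p)).round(1),"rot",Ro.from_matrix(R.T@Rt).as_rotvec().round(4),"now",p.round(4))
E
python3 - <<'E'
from h import *
C=cloud("top",np.load("top0.npz")["D"])[148:198,284:336].reshape(-1,3)
C=C[(C[:,2]>.02)&(C[:,2]<.17)]
f=lambda q:dist(C,*mpose(q[0],q[1],q[2],30),0)
best=min((least_squares(f,[.59,-.14,a],loss="soft_l1",f_scale=.004,x_scale=[.01,.01,5]) for a in(-30,-55,-80)),key=lambda s:s.cost)
print(best.x,best.cost,np.percentile(np.abs(best.fun),[50,80,90]))
R,o=mpose(*best.x,30);print(R.round(3),o)
print("tab",o+R@[-.034,0,.019],"handle",o+R@[-.01,0,.14],"hinge",o+R@[-.0185,0,.105])
a=np.load("top0.npz");print([pt("top",a["D"],*p).round(3) for p in((291,183),(322,163))])
s=r.state();print(np.array(s["eef_rot"]).round(3),s["tcp_pos"],s["finger_gap"],r.tcp_to_grasp)
E
```

```text
[  0.58145577  -0.14110099 -63.46531117] 0.006060002262442849 [0.00182162 0.00402447 0.00633224]
[[ 0.387  0.895  0.223]
 [-0.775  0.447 -0.447]
 [-0.5   -0.     0.866]] [ 0.58145577 -0.14110099  0.        ]
tab [ 0.57254561 -0.12325704  0.03345448] handle [ 0.60885866 -0.19597946  0.12624356] hinge [ 0.59775217 -0.17373702  0.10018267]
[array([ 0.566, -0.107,  0.048]), array([ 0.614, -0.198,  0.147])]
[[-0.922 -0.388 -0.001]
 [-0.388  0.922  0.002]
 [ 0.     0.002 -1.   ]] [ 0.24251337 -0.57546658  0.23032948] 0.08547057990825663 0.0187
```

```bash
cat >> h.py <<'E'
def overlay(I,n,R,o,leg,box,f):
    K,d,t,Rc=cam(n); x0,y0,x1,y1=box; A=cv2.resize(I[y0:y1,x0:x1],None,fx=f,fy=f,interpolation=cv2.INTER_CUBIC)
    h=np.array([-.0185,0,.105]); L=Ro.from_rotvec([0,leg,0]).as_matrix()
    for i,(lo,hi) in enumerate(BOX+LEG):
        c=np.array([[ (lo,hi)[a][0],(lo,hi)[b][1],(lo,hi)[e][2]] for a in(0,1) for b in(0,1) for e in(0,1)])
        if i>=2: c=c@L.T+h
        w=c@R.T+o; uv=cv2.projectPoints(((w-t)@Rc),np.zeros(3),np.zeros(3),K,d)[0][:,0]
        uv=(uv-[x0,y0]+.5)*f
        for a in range(8):
            for b in(1,2,4):
                if not a&b: cv2.line(A,*[tuple(int(round(k)) for k in uv[m]) for m in(a,a|b)],(0,255,255) if i<2 else (255,0,255),1)
    return A
E
python3 - <<'E'
from h import *
R,o=mpose(.5815,-.1411,-63.5,30)
A=overlay(np.load("top0.npz")["I"],"top",R,o,0,(275,140,345,205),6);B=overlay(np.load("side0.npz")["I"],"side",R,o,0,(275,205,340,270),6)
cv2.imwrite("pics/ov.png",np.hstack([A,B])[:,:,::-1])
h=np.array([np.cos(np.radians(-63.5)),np.sin(np.radians(-63.5)),0])
def tool(e):
    z=h*np.cos(np.radians(e))-np.array([0,0,np.sin(np.radians(e))]); y=-R[:,1]; return np.c_[np.cross(y,z),y,z]
T=tool(50); tab=o+R@[-.034,0,.019]
rel(tab-.13*T[:,2],T)
E
```

```text
REL mm [-474.4  371.8   98. ] rot [ 0.5699  0.5346 -1.561 ] now [ 0.2425 -0.5755  0.2303]
```

View pics/ov.png

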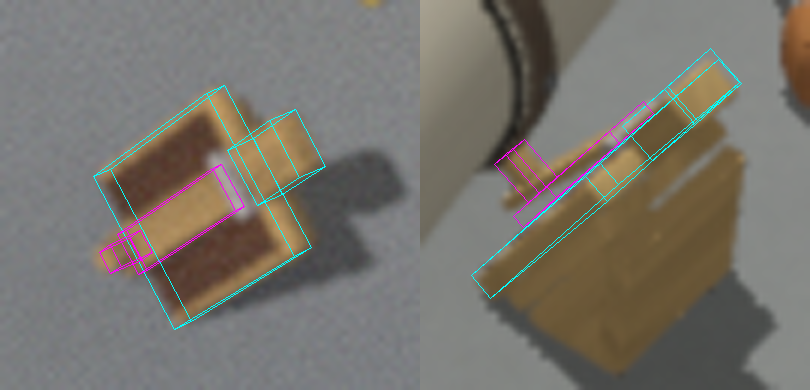

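The overlay is close, but the model sits about 4 mm off across the width, and the tab and handle are a few mm off. I'll click points at higher zoom while the arm starts its approach along a free path (a stand-off 130 mm from the tab).

```bash
python3 -m creep '130 -60 47 0 0.07 0.065 -0.195; 130 -120 93 0 0.14 0.13 -0.39; 130 -180 140 10 0.21 0.2 -0.585; 130 -240 186 20 0.28 0.267 -0.78; 130 -300 232 40 0.356 0.334 -0.975; 130 -350 280 50 0.43 0.4 -1.17; 130 -400 320 60 0.5 0.47 -1.36; 130 -440 350 70 0.55 0.52 -1.5' 20
python3 - <<'E'
from h import *
a=np.load("top0.npz")["I"];
cv2.imwrite("pics/ct.png",cv2.resize(a[150:200,282:338],None,fx=11.9,fy=11.9,interpolation=cv2.INTER_CUBIC)[:,:,::-1])
I,D=snap("side");np.savez("side1.npz",I=I,D=D)
b=np.load("side0.npz")["I"]
cv2.imwrite("pics/cs.png",cv2.resize(b[208:273,276:341],None,fx=9.2,fy=9.2,interpolation=cv2.INTER_CUBIC)[:,:,::-1])
E
```

```text
t: 0.9
tcp_pos: [0.4342, -0.2257, 0.1893]
eef_rot: [[-0.092, -0.991, 0.097], [-0.875, 0.034, -0.482], [0.475, -0.129, -0.87]]
contact_force: [2.0, -1.1, 0.2]
finger_gap: 0.0418
finger_force: 0.0
```

View pics/ct.png

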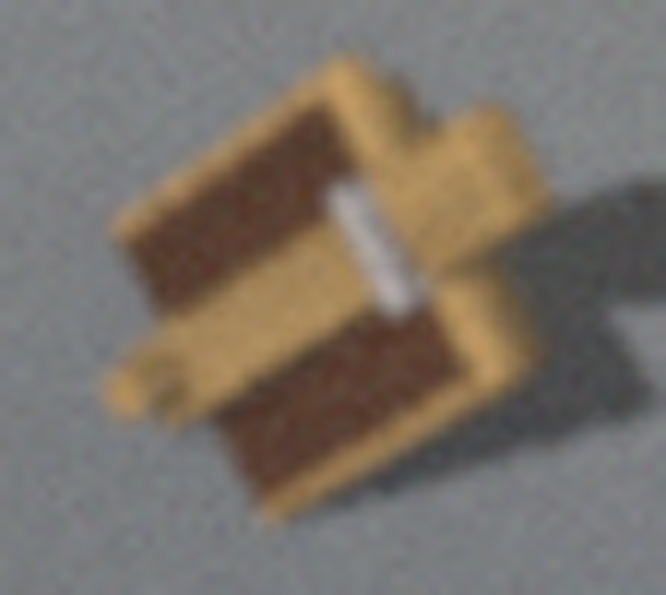

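View pics/cs.png

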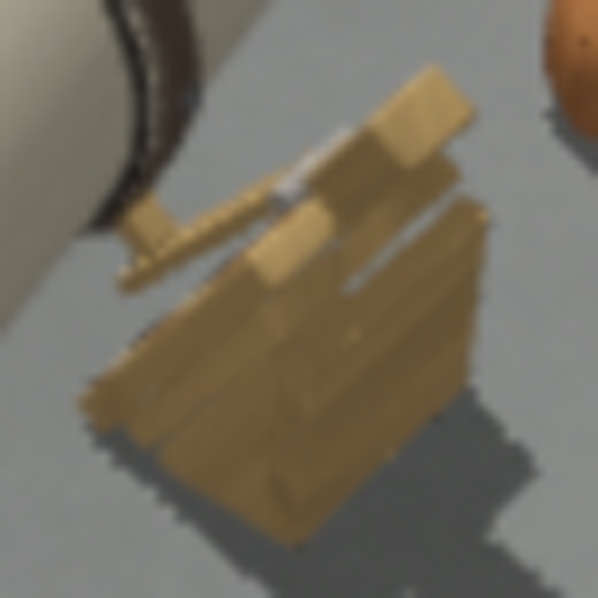

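The top crop shows the panel's back lower corners at (112,222) and (268,520), the hinge at (376,247) and the tab end at (120,393). The side crop shows the leg standing a little off the back: leg end (118,288), hinge (285,190), handle end face from (375,120) to (480,112). I fit the pose with the leg angle left free.

```bash
cat > fit.py <<'E'
from h import *
top=[("m",(-14,50,0),(112,222)),("m",(-14,-50,0),(268,518)),("m",(-14,50,120),(342,57)),("m",(-14,-50,120),(490,385)),("m",(-20,17,160),(492,100)),
("m",(-20,0,105),(376,247)),("l",(-27.5,0,-86),(120,393)),("l",(-3.5,-13,-100),(190,425)),("l",(-3.5,13,-100),(148,342))]
side=[("m",(-14,-50,0),(80,395)),("m",(-14,-50,120),(250,253)),("m",(0,-50,120),(272,285)),("m",(-20,-17,160),(375,120)),("m",(0,-17,160),(410,168)),
("m",(0,17,160),(480,112)),("m",(-20,17,160),(435,65)),("l",(-27.5,0,-86),(135,203)),("l",(0,-13,-100),(120,285))]
def res(q,w=False):
    R,o=mpose(*q[:4]); o=o+[0,0,q[5] if len(q)>5 else 0]; L=Ro.from_rotvec([0,q[4],0]).as_matrix(); out=[]
    for n,S,sc,of in(("top",top,11.9,(282,150)),("side",side,9.2,(276,208))):
        K,d,t,Rc=cam(n)
        for k,p,uv in S:
            p=np.array(p)/1000
            if k=="l": p=L@p+[-.0185,0,.105]
            e=cv2.projectPoints((R@p+o-t)@Rc,np.zeros(3),np.zeros(3),K,d)[0][0,0]-(np.array(uv)/sc-.5+of); out.append(e)
    return np.array(out) if w else np.ravel(out)
for q0 in([.58,-.14,-63,30,.1],[.58,-.14,-63,30,.1,0]):
    s=least_squares(res,q0,loss="soft_l1",x_scale=([.01,.01,5,5,.1,.01])[:len(q0)]);print(s.x.round(4),s.cost)
print(res(s.x,True).round(1).tolist())
E
python3 fit.py; python3 - <<'E'
from h import *
C=cloud("top",np.load("top0.npz")["D"])[148:198,284:336].reshape(-1,3);C=C[(C[:,2]>.02)&(C[:,2]<.17)]
f=lambda q:dist(C,*mpose(*q[:3],30),q[3])
s=least_squares(f,[.58,-.14,-63,.1],loss="soft_l1",f_scale=.004,x_scale=[.01,.01,5,.1]);print("depth",s.x,s.cost)
E
```

```text
[  0.5833  -0.1439 -65.6851  30.1267   0.072 ] 9.21861242179261
[ 5.83900e-01 -1.44000e-01 -6.57071e+01  2.97830e+01  7.68000e-02
 -1.30000e-03] 9.062853712038331
[[0.2, -0.3], [-0.3, 0.8], [0.0, 0.3], [1.2, 0.4], [-2.4, 1.6], [0.0, 0.3], [0.8, -0.5], [-0.9, -0.2], [-0.7, -0.0], [-0.5, 0.3], [-0.5, -0.4], [0.6, 0.3], [-0.7, -0.2], [0.6, 0.5], [0.9, -0.0], [0.9, -0.8], [-0.6, -1.4], [1.7, 1.4]]
depth [  0.58171746  -0.14202892 -63.52870095   0.14179382] 0.004479807212116098
```

```bash
cat >> h.py <<'E'
MP=[.583,-.1435,-65,30]
def tool(e,yaw=-65):
    h=np.array([np.cos(np.radians(yaw)),np.sin(np.radians(yaw)),0])
    z=h*np.cos(np.radians(e))-np.array([0,0,np.sin(np.radians(e))]); y=np.array([h[1],-h[0],0]); return np.c_[np.cross(y,z),y,z]
def legp(leg,p=(-.0155,0,-.086)):
    R,o=mpose(*MP); return o+R@(Ro.from_rotvec([0,leg,0]).as_matrix()@np.array(p)+[-.0185,0,.105])
E
python3 - <<'E'
from h import *
T=tool(55);print(T.round(3));tab=legp(.11);print(tab)
rel(tab-.08*T[:,2],T); rel(tab+.003*T[:,2],T)
E
```

```text
[[ 0.346 -0.906  0.242]
 [-0.742 -0.423 -0.52 ]
 [ 0.574  0.    -0.819]]
[ 0.57161925 -0.1190939   0.04005185]
REL mm [-173.7 -101.2   13.9] rot [ 0.1331  0.078  -0.4514] now [ 0.4371 -0.221   0.1877]
REL mm [-169.9 -113.2   95.9] rot [ 0.1331  0.078  -0.4514] now [ 0.4371 -0.221   0.1877]
```

```bash
python3 -m creep '130 -40 -30 -10 0.04 0.02 -0.13; 130 -80 -60 -5 0.08 0.045 -0.26; 130 -120 -85 0 0.11 0.065 -0.39; 130 -174 -101 14 0.133 0.078 -0.451; 130 -174 -101 14 0.133 0.078 -0.451; 130 -174 -101 14 0.133 0.078 -0.451; 130 -174 -101 14 0.133 0.078 -0.451; 130 -174 -101 14 0.133 0.078 -0.451'
python3 - <<'E'
from h import *
T=tool(55);tab=legp(.11)
rel(tab-.08*T[:,2],T); rel(tab+.003*T[:,2],T);print(r.state()["joint_positions"])
I,D=snap("side","pics/s2.png"); J,_=snap("top")
cv2.imwrite("pics/s2.png",np.hstack([cv2.resize(I[170:285,230:345],(400,400)),cv2.resize(J[140:220,265:345],(400,400))])[:,:,::-1])
E
```

```text
t: 1.75
tcp_pos: [0.5521, -0.0874, 0.109]
eef_rot: [[0.325, -0.917, 0.233], [-0.754, -0.4, -0.522], [0.571, -0.006, -0.821]]
contact_force: [-0.0, -0.2, -0.8]
finger_gap: 0.0418
finger_force: 0.0
REL mm [-9.4 -4.1 -2.3] rot [ 0.0096  0.0031 -0.0241] now [ 0.5521 -0.0874  0.109 ]
REL mm [-9.2 -4.9 80.7] rot [ 0.0096  0.0031 -0.0241] now [ 0.5521 -0.0874  0.109 ]
[ 14.59900559  19.83213485 -48.85478227  69.45363017 -36.98237482
 -54.00650516]
```

View pics/s2.png

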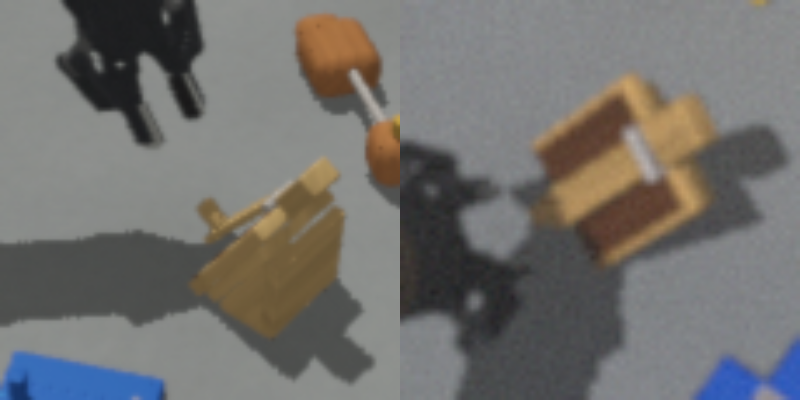

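The fingers straddle the tab line: the side crop shows the finger tips at (145,140) and (190,110) with the tab at (208,210). The top crop shows the tab at (545,212), centred between them. Going in.

```bash
python3 -m creep '130 -9 -4.5 10 0.01 0.003 -0.024; 130 -9 -4.5 30 0.01 0.003 -0.024; 130 -9 -4.5 50 0.01 0.003 -0.024; 130 -9 -4.5 65 0.01 0.003 -0.024; 130 -9 -4.5 78 0.01 0.003 -0.024; 130 -9 -4.5 80 0.01 0.003 -0.024; 130 -9 -4.5 80 0.01 0.003 -0.024' 20
python3 - <<'E'
from h import *
T=tool(55);tab=legp(.11);rel(tab+.003*T[:,2],T)
I,D=snap("side"); J,_=snap("top")
cv2.imwrite("pics/s3.png",np.hstack([cv2.resize(I[200:275,265:340],(400,400)),cv2.resize(J[140:220,265:345],(400,400))])[:,:,::-1])
E
```

```text
t: 2.55
tcp_pos: [0.5719, -0.1206, 0.0377]
eef_rot: [[0.347, -0.906, 0.242], [-0.742, -0.423, -0.52], [0.574, 0.001, -0.819]]
contact_force: [0.1, -0.7, 0.5]
finger_gap: 0.0421
finger_force: 0.0
REL mm [ 0.1 -0.3  0.2] rot [0.0005 0.     0.0008] now [ 0.5719 -0.1206  0.0377]
```

View pics/s3.png

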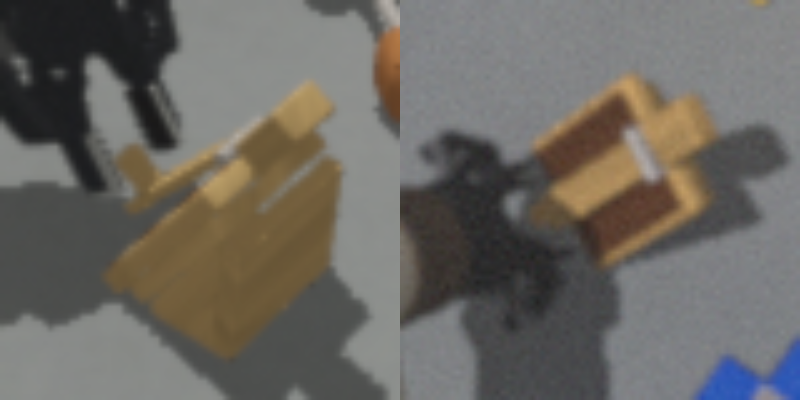

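The side crop has the tab at (135,170) between the finger tips at (100,185) and (165,145), so I close.

```bash
python3 -m creep '180 0 0 0 0 0 0; 200 0 0 0 0 0 0; 215 0 0 0 0 0 0; 235 0 0 0 0 0 0; 255 0 0 0 0 0 0; 255 0 0 0 0 0 0' 20
python3 - <<'E'
from h import *
T=tool(55);off=.003*T[:,2]
# rows: rotate tool and tab about hinge from .11 to .11+d
for d in(.06,.12,.18,.24,.3,.36,.42,.48,.54):
    e=55+np.degrees(d);rel(legp(.11+d)+.003*tool(e)[:,2],tool(e))
E
```

```text
t: 3.25
tcp_pos: [0.5722, -0.1196, 0.0373]
eef_rot: [[0.349, -0.905, 0.243], [-0.741, -0.425, -0.519], [0.573, 0.001, -0.819]]
contact_force: [-0.3, 0.1, 0.2]
finger_gap: 0.0134
finger_force: 21.7
REL mm [ 0.2  0.3 -4.9] rot [-0.0004 -0.0597  0.0027] now [ 0.5722 -0.1196  0.0373]
REL mm [ -0.3   0.3 -10.1] rot [-0.0003 -0.1197  0.0027] now [ 0.5722 -0.1196  0.0373]
REL mm [ -0.4   0.3 -15.4] rot [-0.0002 -0.1797  0.0027] now [ 0.5722 -0.1196  0.0373]
REL mm [ -0.3   0.3 -20.7] rot [-1.000e-04 -2.397e-01  2.700e-03] now [ 0.5722 -0.1196  0.0373]
REL mm [  0.2   0.3 -25.9] rot [-0.     -0.2997  0.0027] now [ 0.5722 -0.1196  0.0373]
REL mm [  0.9   0.3 -31.1] rot [ 0.     -0.3597  0.0027] now [ 0.5722 -0.1196  0.0373]
REL mm [  2.    0.3 -36.3] rot [ 1.000e-04 -4.197e-01  2.700e-03] now [ 0.5722 -0.1196  0.0373]
REL mm [  3.4   0.3 -41.4] rot [ 2.000e-04 -4.797e-01  2.700e-03] now [ 0.5722 -0.1196  0.0373]
REL mm [  5.1   0.3 -46.4] rot [ 3.000e-04 -5.397e-01  2.700e-03] now [ 0.5722 -0.1196  0.0373]
```

Gripped at 13.4 mm, which matches the tab. Now I swing the leg along its arc.

```bash
python3 -m creep '255 0.1 0 -5 0 -0.06 0; 255 -0.2 0 -10 0 -0.12 0; 255 -0.3 0 -15.4 0 -0.18 0; 255 -0.2 0 -20.7 0 -0.24 0; 255 0.2 0 -26 0 -0.3 0; 255 0.9 0 -31 0 -0.36 0; 255 2 0 -36.3 0 -0.42 0; 255 2 0 -36.3 0 -0.42 0' 20
python3 - <<'E'
from h import *
for d in(.44,.46,.48,.5,.52):
    e=55+np.degrees(d);rel(legp(.11+d)+.003*tool(e)[:,2],tool(e))
I,D=snap("side"); J,_=snap("top")
cv2.imwrite("pics/s4.png",np.hstack([cv2.resize(I[200:275,265:340],(400,400)),cv2.resize(J[140:220,265:345],(400,400))])[:,:,::-1])
E
```

```text
t: 4.05
tcp_pos: [0.5641, -0.101, 0.0679]
eef_rot: [[0.414, -0.907, 0.079], [-0.891, -0.421, -0.169], [0.186, -0.001, -0.983]]
contact_force: [-4.4, 7.9, -2.7]
finger_gap: 0.0132
finger_force: 21.7
REL mm [ 0.8  0.8 -1.8] rot [-0.0003 -0.0164 -0.0017] now [ 0.5641 -0.101   0.0679]
REL mm [ 0.6  0.8 -3.5] rot [-0.0003 -0.0364 -0.0017] now [ 0.5641 -0.101   0.0679]
REL mm [ 0.3  0.8 -5.2] rot [-0.0003 -0.0564 -0.0017] now [ 0.5641 -0.101   0.0679]
REL mm [ 0.1  0.8 -7. ] rot [-0.0004 -0.0764 -0.0017] now [ 0.5641 -0.101   0.0679]
REL mm [-0.1  0.8 -8.7] rot [-0.0004 -0.0964 -0.0017] now [ 0.5641 -0.101   0.0679]
```

View pics/s4.png

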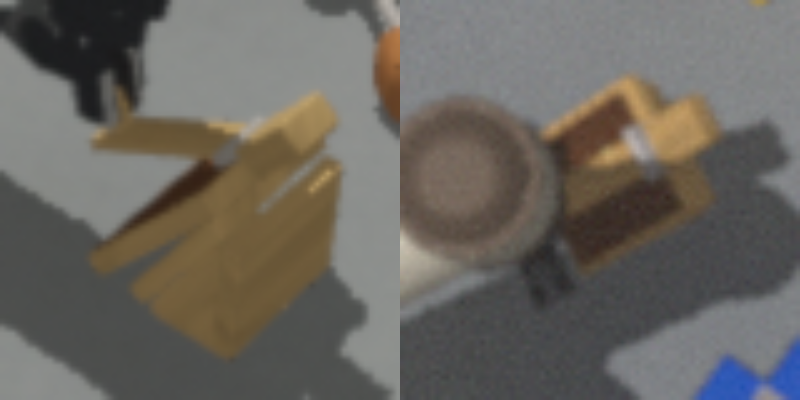

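The leg has reached its stop and the mirror's bottom has tipped slightly off the rest. Its lower corner in the side crop moved from (107,275) to (93,260). I ease back until the mirror sits again.

```bash
python3 -m creep '255 0 0 1.7 0 0.02 0; 255 0 0 3.5 0 0.04 0; 255 0 0 3.5 0 0.04 0' 20;  python3 -m creep '255 0 0 1.7 0 0.02 0; 255 0 0 3.5 0 0.04 0; 255 0 0 3.5 0 0.04 0' 20
python3 - <<'E'
from h import *
I,D=snap("side"); J,_=snap("top")
cv2.imwrite("pics/s5.png",np.hstack([cv2.resize(I[200:275,265:340],(400,400)),cv2.resize(J[140:220,265:345],(400,400))])[:,:,::-1])
E
```

```text
t: 4.45
tcp_pos: [0.5634, -0.1021, 0.0634]
eef_rot: [[0.415, -0.905, 0.095], [-0.881, -0.426, -0.207], [0.228, 0.002, -0.974]]
contact_force: [-1.2, 6.7, -1.3]
finger_gap: 0.0135
finger_force: 21.6
t: 4.75
tcp_pos: [0.5639, -0.1033, 0.0604]
eef_rot: [[0.411, -0.905, 0.112], [-0.872, -0.426, -0.243], [0.267, 0.002, -0.964]]
contact_force: [-1.7, 4.4, -2.5]
finger_gap: 0.0131
finger_force: 21.6
```

View pics/s5.png

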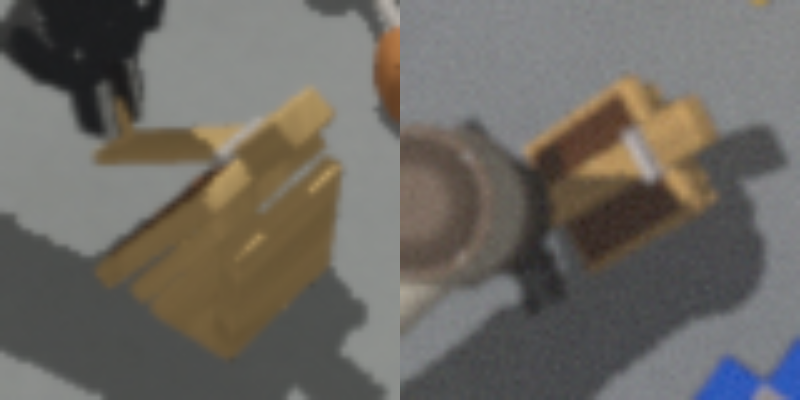

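The mirror has nearly settled: its lower corner is now at (95,270) and the leg is fully out. That was the last of the 10 allowed views, so from here I use depth fits and force readings.

```bash
python3 -m creep '255 0 0 1.7 0 0.02 0; 255 0 0 3.5 0 0.04 0; 255 0 0 3.5 0 0.04 0' 20
cat >> h.py <<'E'
def fitm(q0,leg0,lo,hi,fixlean=None,fixleg=None,cams=("top",),zmax=.2,robot=None):
    P=[]
    for n in cams:
        I,D=snap(n); C=cloud(n,D).reshape(-1,3); c=I.reshape(-1,3).astype(int)
        k=((C>lo)&(C<hi)).all(1)&(c.min(1)>=0)&(c[:,0]-c[:,2]>18)   # birch / walnut are warm coloured
        P.append(C[k])
    P=np.vstack(P)
    g=lambda q:dist(P,*(lambda R,o:(R,o+[0,0,q[5]]))(*mpose(q[0],q[1],q[2],q[3])),q[4])
    s=least_squares(lambda q:np.r_[g(q),.2*(q[5])],list(q0)+[leg0,0],loss="soft_l1",f_scale=.004,x_scale=[.01,.01,5,5,.1,.01])
    print("fit",s.x.round(4),len(P),np.percentile(abs(s.fun),[50,80]).round(4)); return s.x
E
python3 - <<'E'
from h import *
fitm([.583,-.1435,-65,31],.6,[.5,-.26,.02],[.68,-.07,.16])
E
```

```text
t: 5.15
tcp_pos: [0.5645, -0.1045, 0.0574]
eef_rot: [[0.405, -0.905, 0.128], [-0.862, -0.425, -0.277], [0.305, 0.002, -0.952]]
contact_force: [-0.0, 3.6, -2.9]
finger_gap: 0.0135
finger_force: 21.6
fit [ 5.77900e-01 -1.36800e-01 -6.32219e+01  3.31731e+01  4.36700e-01
  1.00000e-04] 822 [0.0015 0.003 ]
```

The fit gives lean 33° and leg about 0.44, so the arc pushed along the leg (9 N toward the rest) rather than meeting the stop. I relieve that push first and then keep opening.

```bash
python3 -m creep '255 -1.5 0 0 0 0 0; 255 -3 0 0 0 0 0; 255 -3 0 0 0 0 0' 20
python3 - <<'E'
from h import *
q=fitm([.5779,-.1368,-65,33],.44,[.5,-.26,.02],[.68,-.07,.16])
print(r.state()["contact_force"])
R,o=mpose(q[0],q[1],-65,q[3]); H=o+R@[-.0185,0,.105]; s=r.state(); p=np.array(s["tcp_pos"]); T=np.array(s["eef_rot"])
print(H,"radius",np.linalg.norm((p-H)-R[:,1]*(R[:,1]@(p-H))))
for d in(.08,.16,.24,.3):
    W=Ro.from_rotvec(R[:,1]*d).as_matrix(); rel(H+W@(p-H),W@T)
E
```

```text
t: 5.5
tcp_pos: [0.5641, -0.1026, 0.0576]
eef_rot: [[0.403, -0.906, 0.129], [-0.862, -0.423, -0.278], [0.306, 0.001, -0.952]]
contact_force: [0.5, -2.5, 0.7]
finger_gap: 0.0136
finger_force: 21.6
fit [  0.5782  -0.1363 -63.4533  32.2891   0.4316  -0.    ] 815 [0.0016 0.0031]
[ 1.29463136 -1.97823267  0.72766265]
[ 0.59530541 -0.17298807  0.09864573] radius 0.08732607990133884
REL mm [-1.   0.  -6.9] rot [ 0.0001 -0.08   -0.0001] now [ 0.5641 -0.1025  0.0576]
REL mm [ -1.4   0.  -13.9] rot [ 2.0e-04 -1.6e-01 -1.0e-04] now [ 0.5641 -0.1025  0.0576]
REL mm [ -1.2   0.  -20.9] rot [ 3.0e-04 -2.4e-01 -2.0e-04] now [ 0.5641 -0.1025  0.0576]
REL mm [ -0.7   0.  -26.1] rot [ 3.e-04 -3.e-01 -2.e-04] now [ 0.5641 -0.1025  0.0576]
```

```bash
python3 -m creep '255 -0.3 0 -2.3 0 -0.027 0; 255 -0.6 0 -4.6 0 -0.053 0; 255 -0.5 0 -6.9 0 -0.08 0; 255 -0.5 0 -6.9 0 -0.08 0' 20
python3 -m creep '255 0 0 -2.3 0 -0.027 0; 255 0 0 -4.6 0 -0.053 0; 255 0 0 -4.6 0 -0.053 0' 20
python3 - <<'E'
from h import *
q=fitm([.5779,-.1368,-65,33],.5,[.5,-.26,.02],[.68,-.07,.16])
E
```

```text
t: 5.95
tcp_pos: [0.5632, -0.1, 0.0641]
eef_rot: [[0.411, -0.906, 0.096], [-0.882, -0.422, -0.207], [0.229, 0.0, -0.974]]
contact_force: [-0.1, -1.0, 0.7]
finger_gap: 0.0135
finger_force: 21.6
t: 6.25
tcp_pos: [0.5626, -0.0991, 0.0682]
eef_rot: [[0.416, -0.906, 0.075], [-0.892, -0.423, -0.161], [0.177, 0.0, -0.984]]
contact_force: [1.1, -1.8, 0.0]
finger_gap: 0.0136
finger_force: 21.6
fit [ 5.80100e-01 -1.35000e-01 -6.46351e+01  3.34279e+01  5.56300e-01
  4.00000e-04] 745 [0.0016 0.0032]
```

```bash
python3 -m creep '255 0.2 0 -2.3 0 -0.027 0; 255 0.4 0 -4.6 0 -0.053 0; 255 0.4 0 -4.6 0 -0.053 0; 255 0.4 0 -4.6 0 -0.053 0' 20
python3 - <<'E'
from h import *
q=fitm([.5779,-.1368,-65,33],.5,[.5,-.26,.02],[.68,-.07,.16])
E
```

```text
t: 6.7
tcp_pos: [0.5618, -0.0984, 0.072]
eef_rot: [[0.422, -0.905, 0.052], [-0.898, -0.425, -0.114], [0.125, 0.002, -0.992]]
contact_force: [0.6, -0.0, -0.9]
finger_gap: 0.0132
finger_force: 21.5
fit [ 5.79200e-01 -1.34200e-01 -6.38264e+01  3.42496e+01  6.13200e-01
  7.00000e-04] 662 [0.0016 0.0032]
```

```bash
python3 -m creep '255 0.2 0 -1.8 0 -0.02 0; 255 0.4 0 -3.5 0 -0.04 0; 255 0.4 0 -3.5 0 -0.04 0; 255 0.4 0 -3.5 0 -0.04 0' 20
python3 - <<'E'
from h import *
q=fitm([.5779,-.1368,-65,33],.6,[.5,-.26,.02],[.68,-.07,.16])
E
```

```text
t: 7.15
tcp_pos: [0.5612, -0.0979, 0.0753]
eef_rot: [[0.423, -0.905, 0.033], [-0.902, -0.424, -0.077], [0.084, 0.003, -0.996]]
contact_force: [-2.6, 4.2, -0.3]
finger_gap: 0.0134
finger_force: 21.6
fit [ 5.79600e-01 -1.34600e-01 -6.43310e+01  3.40925e+01  7.09600e-01
  1.00000e-04] 571 [0.0017 0.0035]
```

```bash
python3 -m creep '255 -0.4 0 2 0 0.025 0; 255 -0.4 0 2.5 0 0.03 0; 255 -0.4 0 2.5 0 0.03 0; 200 -0.4 0 2.5 0 0.03 0; 150 -0.4 0 2.5 0 0.03 0; 130 -0.4 0 2.5 0 0.03 0; 130 -0.4 0 2.5 0 0.03 0' 20
python3 -m creep '100 0 0 -10 0 0 0; 100 0 0 -30 0 0 0; 100 0 0 -55 0 0 0; 60 0 0 -90 0 0 0; 30 0 0 -130 0 0 0; 0 -20 0 -160 0 0 0; 0 -60 0 -170 0 0 0; 0 -80 0 -170 0 0 0'
python3 - <<'E'
from h import *
q=fitm([.5779,-.1368,-65,33],.5,[.5,-.26,.02],[.68,-.05,.16]); q=fitm([.5779,-.1368,-65,33],.5,[.5,-.26,.02],[.68,-.05,.16])
R,o=mpose(*q[:4]); print(R[:,1], o+R@[-.01,0,.14])
E
```

```text
t: 7.9
tcp_pos: [0.5622, -0.0983, 0.0736]
eef_rot: [[0.421, -0.906, 0.048], [-0.9, -0.424, -0.104], [0.114, 0.001, -0.993]]
contact_force: [0.2, -0.5, 0.6]
finger_gap: 0.042
finger_force: 0.0
t: 8.7
tcp_pos: [0.5202, -0.0068, 0.2363]
eef_rot: [[0.422, -0.905, 0.053], [-0.899, -0.425, -0.102], [0.115, -0.004, -0.993]]
contact_force: [-0.3, 0.4, -0.4]
finger_gap: 0.0853
finger_force: 0.0
fit [ 5.77600e-01 -1.34500e-01 -6.37331e+01  3.43666e+01  6.03900e-01
  3.00000e-04] 912 [0.0016 0.0033]
fit [ 5.78500e-01 -1.34300e-01 -6.37883e+01  3.43121e+01  5.80600e-01
  5.00000e-04] 901 [0.0016 0.0032]
[0.89716845 0.44168854 0.        ] [ 0.60975188 -0.19765714  0.12127411]
```

```bash
python3 - <<'E'
from h import *
R,o=mpose(.5780,-.1343,-64.3,34.2); T=tool(105,-64.3)
g=o+R@[-.010,0,.146]+.0187*T[:,2]; print(g,T.round(3))
rel(g-.09*T[:,2],T); rel(g,T)
E
```

```text
[ 0.60790229 -0.19643237  0.10831178] [[ 0.419 -0.901 -0.112]
 [-0.87  -0.434  0.233]
 [-0.259  0.    -0.966]]
REL mm [226.5   0.7  65.5] rot [-0.0011 -0.3761 -0.0073] now [ 0.5194 -0.0069  0.2345]
REL mm [193.5   1.  149.2] rot [-0.0011 -0.3761 -0.0073] now [ 0.5194 -0.0069  0.2345]
```

```bash
python3 -m creep '60 40 0 0 0 -0.07 0; 60 80 0 0 0 -0.14 0; 60 120 0 10 0 -0.21 0; 60 160 0 25 0 -0.28 0; 60 200 0 45 -0.001 -0.34 -0.007; 60 226 0.7 65 -0.001 -0.376 -0.007; 60 226 0.7 65 -0.001 -0.376 -0.007; 60 226 0.7 65 -0.001 -0.376 -0.007'
python3 - <<'E'
from h import *
R,o=mpose(.5780,-.1343,-64.3,34.2); T=tool(105,-64.3)
g=o+R@[-.010,0,.146]+.0187*T[:,2]
rel(g,T); print(r.state()["joint_positions"])
E
```

```text
t: 9.6
tcp_pos: [0.6175, -0.2204, 0.193]
eef_rot: [[0.413, -0.903, -0.115], [-0.873, -0.429, 0.233], [-0.26, 0.004, -0.966]]
contact_force: [-0.5, -0.0, 1.8]
finger_gap: 0.0653
finger_force: 0.0
REL mm [-2.8 -2.  88.4] rot [ 0.0024  0.0011 -0.0063] now [ 0.6175 -0.2204  0.193 ]
[-11.31387483  32.4292178   15.15846845 -12.00454879 -82.21615969
  39.29070152]
```

```bash
python3 -m creep '60 -1 -1 20 0.002 0 -0.006; 60 -2.8 -2 40 0.002 0 -0.006; 60 -2.8 -2 58 0.002 0 -0.006; 60 -2.8 -2 72 0.002 0 -0.006; 60 -2.8 -2 82 0.002 0 -0.006; 60 -2.8 -2 88 0.002 0 -0.006; 60 -2.8 -2 88 0.002 0 -0.006' 20
python3 -m creep '100 0 0 0 0 0 0; 120 0 0 0 0 0 0; 140 0 0 0 0 0 0; 160 0 0 0 0 0 0; 200 0 0 0 0 0 0; 200 0 0 0 0 0 0' 40
```

```text
t: 10.3
tcp_pos: [0.6084, -0.1946, 0.1099]
eef_rot: [[0.421, -0.9, -0.112], [-0.869, -0.436, 0.233], [-0.259, -0.001, -0.966]]
contact_force: [0.8, -0.9, 0.1]
finger_gap: 0.0648
finger_force: 0.0
t: 10.9
tcp_pos: [0.6089, -0.1954, 0.1107]
eef_rot: [[0.421, -0.9, -0.11], [-0.87, -0.436, 0.233], [-0.258, -0.002, -0.966]]
contact_force: [-0.2, 0.4, 2.2]
finger_gap: 0.0334
finger_force: 40.6
```

Gripped at 33.4 mm on the 34 mm handle. Next I work out the way-points.

```bash
python3 -m creep '210 0 0 0 0 0 0; 210 0 0 0 0 0 0' 100
cat > way.py <<'E'
from h import *
import json,sys
s=r.state(); T=np.array(s["eef_rot"]); p=np.array(s["tcp_pos"])
R,o=mpose(.5780,-.1343,-64.3,34.2)
json.dump([(R.T@T).tolist(),(R.T@(p-o)).tolist()],open("grip.json","w"))
E
python3 way.py
cat >> h.py <<'E'
import json
def goal(x,y,yaw,lean,z):
    A,b=json.load(open("grip.json")); R,o=mpose(x,y,yaw,lean); rel(o+[0,0,z]+R@np.array(b),R@np.array(A))
E
python3 - <<'E'
from h import *
h=np.array([.434,-.901]);o=np.array([.578,-.1343])
for k,l,z in((.01,34.2,.03),(.04,34.2,.07),(.06,20,.08),(.07,5,.08),(.085,-10,.07),(.09,-20,.05)): goal(*(o-k*h),-64.3,l,z)
E
```

```text
t: 11.1
tcp_pos: [0.6089, -0.1954, 0.1109]
eef_rot: [[0.421, -0.9, -0.11], [-0.87, -0.436, 0.233], [-0.258, -0.002, -0.966]]
contact_force: [0.3, -0.0, 4.7]
finger_gap: 0.0324
finger_force: 98.8
REL mm [-17.4  -0.1 -26.4] rot [0. 0. 0.] now [ 0.6089 -0.1954  0.1109]
REL mm [-56.7  -0.2 -57.3] rot [0. 0. 0.] now [ 0.6089 -0.1954  0.1109]
REL mm [-110.3   -0.4  -67.3] rot [-0.0007  0.2478 -0.0004] now [ 0.6089 -0.1954  0.1109]
REL mm [-153.9   -0.5  -61.8] rot [-0.0014  0.5096 -0.0008] now [ 0.6089 -0.1954  0.1109]
REL mm [-197.8   -0.6  -36.6] rot [-0.0021  0.7714 -0.0012] now [ 0.6089 -0.1954  0.1109]
REL mm [-216.6   -0.6   -3.9] rot [-0.0025  0.946  -0.0015] now [ 0.6089 -0.1954  0.1109]
```

```bash
python3 -m creep '210 -6 0 -9 0 0 0; 210 -12 0 -18 0 0 0; 210 -18 0 -27 0 0 0; 210 -30 0 -38 0 0 0; 210 -43 0 -48 0 0 0; 210 -57 0 -57 0 0 0; 210 -57 0 -57 0 0 0' 100
python3 - <<'E'
from h import *
fitm([.561,-.098,-64.3,34],.58,[.48,-.26,.03],[.7,-.0,.26],cams=("top",))
h=np.array([.434,-.901]);o=np.array([.578,-.1343])
for k,l,z in((.06,20,.08),(.07,5,.08),(.085,-10,.07),(.09,-20,.05)): goal(*(o-k*h),-64.3,l,z)
E
```

```text
t: 11.8
tcp_pos: [0.5913, -0.1574, 0.1832]
eef_rot: [[0.424, -0.899, -0.107], [-0.869, -0.437, 0.233], [-0.256, -0.006, -0.967]]
contact_force: [0.5, 0.3, -4.8]
finger_gap: 0.0323
finger_force: 99.6
fit [  0.5826  -0.1639 -15.4527   5.8925   1.1523   0.0685] 313 [0.0034 0.0075]
REL mm [-52.    0.1  -9.3] rot [-0.0027  0.247   0.001 ] now [ 0.5912 -0.1579  0.1819]
REL mm [-95.6  -0.   -3.9] rot [-3.600e-03  5.088e-01  3.000e-04] now [ 0.5912 -0.1579  0.1819]
REL mm [-1.395e+02 -1.000e-01  2.120e+01] rot [-4.500e-03  7.706e-01 -4.000e-04] now [ 0.5912 -0.1579  0.1819]
REL mm [-1.584e+02 -1.000e-01  5.400e+01] rot [-5.000e-03  9.451e-01 -9.000e-04] now [ 0.5912 -0.1579  0.1819]
```

```bash
python3 -m creep '210 -17 0 -3 0 0.08 0; 210 -34 0 -6 0 0.165 0; 210 -52 0 -9 -0.003 0.247 0; 210 -67 0 -8 -0.003 0.335 0; 210 -81 0 -6 -0.003 0.42 0; 210 -96 0 -4 -0.0036 0.509 0; 210 -111 0 4 -0.004 0.6 0; 210 -125 0 12 -0.004 0.685 0' 100
python3 - <<'E'
from h import *
h=np.array([.434,-.901]);o=np.array([.578,-.1343])
for k,l,z in((.085,-10,.07),(.09,-15,.06),(.09,-20,.05)): goal(*(o-k*h),-64.3,l,z)
E
```

```text
t: 12.65
tcp_pos: [0.5359, -0.0466, 0.2005]
eef_rot: [[0.397, -0.9, 0.178], [-0.82, -0.435, -0.373], [0.413, 0.002, -0.911]]
contact_force: [-0.1, -0.4, -4.9]
finger_gap: 0.0329
finger_force: 100.3
REL mm [-15.8  -1.2  -3.6] rot [ 0.0023  0.0848 -0.0004] now [ 0.5359 -0.0466  0.2005]
REL mm [-35.7  -1.2   1.5] rot [ 0.0021  0.1721 -0.0005] now [ 0.5359 -0.0466  0.2005]
REL mm [-51.2  -1.3   9.8] rot [ 0.0019  0.2594 -0.0005] now [ 0.5359 -0.0466  0.2005]
```

```bash
python3 -m creep '210 -16 -1 -3 0.002 0.085 0; 210 -36 -1 1.5 0.002 0.172 0; 210 -51 -1.3 10 0.002 0.26 0; 210 -51 -1.3 10 0.002 0.26 0; 210 -51 -1.3 10 0.002 0.26 0' 100
python3 - <<'E'
from h import *
h=np.array([.434,-.901]);o=np.array([.578,-.1343])
for k,l,z in((.09,-20,.05),(.09,-20,.02),(.09,-20,.008)): goal(*(o-k*h),-64.3,l,z)
for c in(("top",),("side",)): fitm([.539,-.053,-64.3,-20],.58,[.44,-.14,.01],[.62,.06,.26],cams=c)
E
```

```text
t: 13.15
tcp_pos: [0.5193, -0.0085, 0.1699]
eef_rot: [[0.34, -0.9, 0.274], [-0.698, -0.436, -0.568], [0.63, 0.002, -0.776]]
contact_force: [-0.1, -0.3, -4.2]
finger_gap: 0.0325
finger_force: 100.4
REL mm [-0.5  0.3 -1.1] rot [0.0014 0.0035 0.001 ] now [ 0.5193 -0.0085  0.1699]
REL mm [-19.4   0.2  22.2] rot [0.0014 0.0035 0.001 ] now [ 0.5193 -0.0085  0.1699]
REL mm [-27.    0.2  31.5] rot [0.0014 0.0035 0.001 ] now [ 0.5193 -0.0085  0.1699]
fit [ 5.167000e-01 -4.400000e-03 -1.418001e+02  5.057210e+01  9.825000e-01
  6.430000e-02] 257 [0.0062 0.0155]
fit [ 5.37900e-01 -5.26000e-02 -6.59304e+01 -1.32613e+01  4.54900e-01
  5.14000e-02] 602 [0.0022 0.0043]
```

```bash
cat > plane.py <<'E'
from h import *
import sys
x,y,yaw,l,z=map(float,sys.argv[1:6])
I,D=snap("side");C=cloud("side",D).reshape(-1,3)
R,o=mpose(x,y,yaw,l);o=o+[0,0,z]
for it in range(4):
    Q=(C-o)@R
    P=C[(abs(Q[:,1])<.046)&(Q[:,2]>.008)&(Q[:,2]<.114)&(abs(Q[:,0])<(.03,.015,.01,.01)[it])]
    c=P.mean(0);n=np.linalg.svd(P-c,full_matrices=False)[2][2]; n*=np.sign(n@R[:,0])
    lean=np.degrees(np.arcsin(-n[2]));yw=np.degrees(np.arctan2(n[1],n[0]))
    o=o+n*((c-o)@n); R,_=mpose(0,0,yw,lean)
    print(len(P),"lean",lean.round(2),"yaw",yw.round(2),"rms",np.std((P-c)@n).round(4),o.round(4))
E
python3 plane.py .538 -.0526 -65 -16 .051
```

```text
839 lean -20.25 yaw -64.41 rms 0.002 [ 0.5387 -0.054   0.0516]
835 lean -20.25 yaw -64.36 rms 0.0019 [ 0.5387 -0.0541  0.0516]
835 lean -20.25 yaw -64.36 rms 0.0019 [ 0.5387 -0.0541  0.0516]
835 lean -20.25 yaw -64.36 rms 0.0019 [ 0.5387 -0.0541  0.0516]
```

Glass plane measured: lean −20.25°, yaw −64.4°, as planned. Lowering.

```bash
python3 -m creep '210 -6 0 7.5 0 0 0; 210 -12 0 15 0 0 0; 210 -18 0 22 0 0 0; 210 -22 0 27 0 0 0; 210 -25 0 31 0 0 0; 210 -27 0 33.5 0 0 0; 210 -27 0 33.5 0 0 0' 100
python3 plane.py .539 -.054 -64.4 -20 .01 | tail -1
python3 -m creep '210 -0.6 0 0.8 0 0 0; 210 -1.2 0 1.6 0 0 0; 210 -1.9 0 2.3 0 0 0; 210 -1.9 0 2.3 0 0 0' 100
```

```text
t: 14.0
tcp_pos: [0.5196, -0.0091, 0.1271]
eef_rot: [[0.339, -0.9, 0.274], [-0.697, -0.436, -0.569], [0.632, 0.001, -0.775]]
contact_force: [-0.7, -0.3, -5.4]
finger_gap: 0.0326
finger_force: 100.5
792 lean -20.47 yaw -64.05 rms 0.0019 [ 0.5388 -0.0537  0.0099]
t: 14.45
tcp_pos: [0.5201, -0.0089, 0.1253]
eef_rot: [[0.338, -0.9, 0.276], [-0.697, -0.436, -0.569], [0.633, -0.0, -0.775]]
contact_force: [-0.1, -0.4, -2.0]
finger_gap: 0.0324
finger_force: 100.7
```

```bash
python3 -m creep '210 -0.6 0 0.8 0 0 0; 210 -0.6 0 0.8 0 0 0; 210 -0.6 0 0.8 0 0 0' 100|grep -E "tcp|contact"
python3 -m creep '210 -0.6 0 0.8 0 0 0; 210 -0.6 0 0.8 0 0 0; 210 -0.6 0 0.8 0 0 0' 100|grep -E "tcp|contact"; python3 plane.py .539 -.054 -64.4 -20 .006 | tail -1
```

```text
tcp_pos: [0.5203, -0.0093, 0.125]
contact_force: [-0.6, -2.3, 5.7]
tcp_pos: [0.5206, -0.0098, 0.1248]
contact_force: [-0.1, -2.7, 8.7]
812 lean -20.8 yaw -63.9 rms 0.002 [ 0.5398 -0.0557  0.0067]
```

```bash
python3 -m creep '210 0.3 0 -0.4 0 0 0; 205 0.3 0 -0.4 0 0 0; 200 0.3 0 -0.4 0 0 0' 20
python3 -m creep '150 0 0 0 0 0 0; 146 0 0 0 0 0 0; 140 0 0 0 0 0 0; 130 0 0 0 0 0 0; 110 0 0 0 0 0 0; 90 0 0 0 0 0 0; 70 0 0 0 0 0 0; 60 0 0 0 0 0 0' 20
python3 plane.py .539 -.054 -64.4 -20 .003 | tail -1
```

```text
t: 15.4
tcp_pos: [0.5204, -0.0096, 0.1249]
eef_rot: [[0.336, -0.9, 0.277], [-0.696, -0.435, -0.571], [0.634, -0.001, -0.773]]
contact_force: [0.1, -2.5, 7.6]
finger_gap: 0.0327
finger_force: 101.7
t: 16.2
tcp_pos: [0.5197, -0.0089, 0.123]
eef_rot: [[0.338, -0.9, 0.275], [-0.698, -0.436, -0.568], [0.631, 0.001, -0.775]]
contact_force: [-0.1, -1.2, 0.3]
finger_gap: 0.0653
finger_force: 0.0
776 lean -18.26 yaw -63.84 rms 0.0019 [ 0.5385 -0.0531  0.0027]
```

Released; it stands at a lean of 18.3°. Now I retreat along the tool axis.

```bash
python3 -m creep '50 0 0 -8 0 0 0; 40 0 0 -20 0 0 0; 30 0 0 -40 0 0 0; 20 0 0 -65 0 0 0; 0 0 0 -95 0 0 0; 0 0 0 -130 0 0 0; 0 0 0 -130 0 0 0; 0 0 0 -130 0 0 0' 20
python3 plane.py .539 -.054 -64.4 -18 .003 | tail -1
python3 - <<'E'
from h import *
for c in(("top",),("side",),("top","side")): fitm([.539,-.053,-64.3,-18],.58,[.44,-.12,.008],[.62,.06,.2],cams=c)
E
```

```text
t: 17.05
tcp_pos: [0.4839, 0.0656, 0.2241]
eef_rot: [[0.339, -0.9, 0.276], [-0.698, -0.437, -0.567], [0.631, -0.001, -0.776]]
contact_force: [0.4, -0.7, -0.5]
finger_gap: 0.0856
finger_force: 0.0
774 lean -18.44 yaw -64.36 rms 0.002 [ 0.5386 -0.0532  0.0027]
fit [ 5.39900e-01 -5.05000e-02 -6.32789e+01 -1.76186e+01  5.90700e-01
  4.80000e-03] 281 [0.0011 0.0024]
fit [ 5.39000e-01 -5.32000e-02 -6.39838e+01 -1.83730e+01  5.32900e-01
  1.80000e-03] 560 [0.0011 0.0022]
fit [ 5.38600e-01 -5.24000e-02 -6.39661e+01 -1.82311e+01  6.02700e-01
  3.50000e-03] 835 [0.0012 0.0024]
```

The mirror stands at rest: lean about 18°, leg about 0.6 rad, lower edge on the top, and the robot is clear of it. Handing in.

```bash
python3 -c "
from station import r
print(r.state()['qvel']); print(r.sign_off())"
```

```text
[-0.03347353 -0.08114052  0.30271121  0.01204676 -0.03701802 -0.08621901]
the job is handed in; nothing more can be done
None
```

The mirror stands on the grey cabinet top on its lower edge and open leg, leaning back about 18° (leg about 0.6 rad); I handed the job in at about 17 s with the gripper clear, but the sign-off returned no verdict, and I did not measure the shoe tree, shoehorn or picture frame afterwards.

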